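# Shut and bolt down the lid of the blasting cabinet

## Robot

A 6-joint arm with a two-finger parallel gripper is mounted at the origin on a cart in front of the work surface, level with it; the furniture and walls round the work are solid. World frame = base frame: x ahead of the robot, y to its left, z up, the work surface at z = 0. Lengths are in m, angles in degrees, forces in N, time in s.
With the tool pointing down it reaches from about 0.15 to 0.775 m from the base axis. Payload 6.1 kg.
Tool frame: the origin (TCP) lies midway between the tips of the shut fingers; the grasp point (between the pads) lies 19 mm behind it (r.grip_point_offset is the distance from the TCP to the grasp point, in m); z points along the fingers, y is the line along which they close (so a half turn about z gives the same grasp; the last joint's range is limited). The gripper opens to 85 mm and grips with 20 to 120 N. Pads are 22 mm wide; open, the fingers measure 114 mm over their backs; the gripper's body (76 mm by 85 mm) begins 54 mm behind the grasp point. The pads swing forward as they close: fully open they stand 13 mm farther back than shut.
Start: joints at [64.572, 7.208, -2.269, 80.523, 0, 90], TCP at [0.225, 0.474, 0.231] pointing down, gripper open.
Joint ranges: [-155.77, 155.77], [-54.66, 111.73], [-72.52, 77.12], [-102.08, 115.82], [-83.92, 84.16], [-180, 180]. Speed limits (degrees/s): [136.94, 136.94, 172.46, 180, 180, 180].

## Interface

Orientations are given as a 3x3 rotation matrix whose columns are the frame's x, y, z axes.
In Python, from bench import r gives the robot as it stands.
- The arm moves only by the shell command python3 -m inch 'ROWS' [FORCE]. ROWS is JSON, a list of rows, each an object with "hand": the closure, from 0 (fully open) to 1 (shut); "dp": the shift along the world's x, y, z in m, a list of three; "roll": the turn about the world's z in degrees. A call has 1 to 8 rows; each row is the pose to reach, as a shift and turn from the pose commanded when the call began; what a row does not reach only later rows make up. A row lasts 1/10 s, in which the tool goes at most 50 mm and 8.59 degrees, less where a joint would pass 70% of its speed; a pose out of reach is approached as far as the arm can. A call with a gripper value outside its range is refused whole. The fingers move at their own pace and stop on an object; FORCE is the grip in N (left out, the last holds). Time passes only in rows, so rows that repeat a pose let the fingers close. It gives the time, the measured TCP pose, the force, the opening and the grip force at its end, in the units of the state.
- r.state(): the state, without advancing time (a new reading comes with each control period).
- r.snapshot(name): name is "scene" or "top"; returns (picture, depth): 480x640x3 uint8, red, green, blue; 480x640 float32, m along the optical axis (not along the pixel's ray), 0 where there is no reading.
- r.camera_model(name): a dict with "fx", "fy", "cx", "cy" (pixels), "dist_coeffs" ([k1, k2, p1, p2, k3] as OpenCV has them; the pictures are not rectified), "R" (3x3) and "t" (3): a world point X has camera coordinates R X + t. Camera axes: x right, y down, z forward; pixel columns grow to the right and rows downward; lengths in m; the calibration is good to about 2 mm. A picture is of the moment at which its call begins. camera_model takes no time and is no camera call.
- r.job_done(): hands the job in; it is judged then, once.
The state is a dict: "time": time; "joints": joint angles; "joint_vel": joint speeds; "effort": joint torques, N m; "tool_pos": TCP position; "orientation": TCP orientation; "contact_force": force on the tool from outside, world axes, zero at the start; "wrist_torque": the same for the moment, N m; "finger_gap": finger opening in m; "gripper_force": force on a finger pad.
Only numpy, scipy, OpenCV 4.12 (cv2) and the standard library are available. Lean on these libraries where they do the work, as an engineer would, in place of code of your own. Each camera call takes 0.05 s, during which the arm holds its last target. There are 200 camera calls.

## Task

A cast is lying ready in the small blasting cabinet. Lower the cabinet's lid gently until it is fully shut, then turn each of the lid's three wing bolts clockwise to its stop so that the lid is clamped tight for blasting. Leave the other things on the bench where they are.

Things in the scene. Friction and masses are not known exactly. Their poses are not given: they have to be found in the camera images.
- blast_cabinet: White sheet-metal housing 230 deep, 290 wide, fixed, two round hand ports in front; gauge and regulator on the deck behind the hinge, up to 60 mm above it. Origin: centre of its underside; x from front to back, y to its left, z up. Its mouth slopes from the front edge (x -115, z 150) up at 24 degrees to the lid's hinge (x 58.6, z 227).
- lid_hinge (a point): Point on the lid's hinge axis, mid-width; the axis runs along the cabinet's y. Turns with the lid: its x runs along the lid from front edge to hinge, z is the lid's outward normal. Shut, the lid lies 24 degrees from level, falling towards the robot: its normal leans 24 degrees from vertical towards the robot.
- lid_handle (a point): Middle of the lid's handle: a round steel bar, 12 mm thick, 124 mm long along the cabinet's y, on two arms 48 mm in front of the lid's front edge. In the lid's frame it lies at x = -238, z = +40 from the hinge (30 mm above the lid's top face). The gap between bar and lid edge is 42 mm. Turns with the lid.
- blast_lid (a joint): Angle of the lid, rad: 0 shut on the housing (its stop), grows as it opens, to 1.0. Lid 190x290x10 mm, aluminium frame with clear window; stiff friction hinges hold it wherever it is left; about 1 N at the bar moves it down, 7 N up. Its underside is the plane through the hinge.
- knob_front (a joint): Angle of the captive wing bolt in the middle of the lid's front strip, rad: loose at the start (0.1 to 0.5), grows clockwise as seen from above the lid, ends at a hard stop (steel pins) at 1.571 = tight, drawn down 3 mm by then. At 0 its wing lies along the cabinet's y, at 1.571 it points up the lid's slope. Takes about 0.1 N m.
- knob_front_grip (a point): Grip point of the wing bolt in the middle of the lid's front strip: on its axis, 27 mm above the lid's top face (loose). Its wing is a black upright plate 12 mm thick, 44 long, 26 tall, 9.5 to 35.5 mm above the lid. Turns with the bolt: z is the bolt's axis (the lid's normal, outward), y runs along the wing, so fingers close along x.
- knob_left (a joint): Angle of the captive wing bolt on the left side strip (+y of the cabinet), rad: loose at the start (0.1 to 0.5), grows clockwise as seen from above the lid, ends at a hard stop (steel pins) at 1.571 = tight, drawn down 3 mm by then. At 0 its wing lies along the cabinet's y, at 1.571 it points up the lid's slope. Takes about 0.1 N m.
- knob_left_grip (a point): Grip point of the wing bolt on the left side strip (+y of the cabinet): on its axis, 27 mm above the lid's top face (loose). Its wing is a black upright plate 12 mm thick, 44 long, 26 tall, 9.5 to 35.5 mm above the lid. Turns with the bolt: z is the bolt's axis (the lid's normal, outward), y runs along the wing, so fingers close along x.
- knob_right (a joint): Angle of the captive wing bolt on the right side strip (-y of the cabinet), rad: loose at the start (0.1 to 0.5), grows clockwise as seen from above the lid, ends at a hard stop (steel pins) at 1.571 = tight, drawn down 3 mm by then. At 0 its wing lies along the cabinet's y, at 1.571 it points up the lid's slope. Takes about 0.1 N m.
- knob_right_grip (a point): Grip point of the wing bolt on the right side strip (-y of the cabinet): on its axis, 27 mm above the lid's top face (loose). Its wing is a black upright plate 12 mm thick, 44 long, 26 tall, 9.5 to 35.5 mm above the lid. Turns with the bolt: z is the bolt's axis (the lid's normal, outward), y runs along the wing, so fingers close along x.
- bur_block: Bystander: an aluminium block of burs, 50x95x51 mm, standing left of the cabinet; origin under its centre.
- dappen_dish: Bystander: a small glass dish, 39 mm across, 26 mm tall, right of the cabinet; origin under its centre.
- wax_brush: Bystander: a thin wooden brush, 179 mm long, lying in front of the cabinet; origin under its middle.
- cast_upper_blue: Bystander: a blue stone dental cast, 62x74x43 mm, farther left; origin under its centre.
- wax_spatula: Bystander: a black-handled wax spatula, 198 mm long, lying at the front left; origin under its middle.

How it is judged (in metres and radians):
On the way:
1. the lid is lowered until it is fully shut (value of joint blast_lid below 0.02 rad), for 0.2 s.
At the end, for the whole second after the job is handed in: The lid is shut (under 0.02 rad open, 4 mm at its front edge), all three wing bolts are turned to within 0.12 rad (7 degrees) of their stops, and no bystander has moved by 30 mm or more (value of joint blast_lid below 0.02 rad and value of joint each of knob_front, knob_left, knob_right above 1.45 rad and distance of each of bur_block, dappen_dish, wax_brush, cast_upper_blue, wax_spatula from where it was at the start of the episode below 0.03 m); the robot touches nothing.
It fails at once if the lid is slammed: over the last 0.25 rad it comes down faster than 1.0 rad/s (0.23 m/s at the bar) (value of joint blast_lid below 0.25 rad and velocity of joint blast_lid below -1 rad/s).
It fails at once if a wing bolt is turned to its stop while the lid still stands open (value of joint blast_lid above 0.06 rad and value of joint any of knob_front, knob_left, knob_right above 1.2 rad).
It also fails if it takes over 69 s, if anything falls off the work surface, if the arm or the gripper's body presses on something with over 40 N, if the wrist force passes 120 N, or if a joint passes its speed limit or range.

## Working session

There is one attempt and no reset: what is moved stays moved. The work goes in short steps, Python scripts to look and compute and a shell command to move; the robot and the scene stay as the last step left them, time stands still between calls to the robot, and variables do not carry over. Pictures are saved under pics/ and viewed, at most 10 in all, crops included, and the job is handed in when it is done.

```bash
ls; mkdir -p pics
cat > h.py <<'E'
import numpy as np, cv2
from bench import r
def snap(n,f):
    p,d=r.snapshot(n); np.savez('pics/%s.npz'%f,p=p,d=d); cv2.imwrite('pics/%s.png'%f,p[:,:,::-1]); return p,d
def w(n,d,u,v,k=1):
    m=r.camera_model(n); K=np.array([[m['fx'],0,m['cx']],[0,m['fy'],m['cy']],[0,0,1]])
    q=d[v-k:v+k+1,u-k:u+k+1]; z=np.median(q[q>0]) if (q>0).any() else np.nan
    x=cv2.undistortPoints(np.array([[[u,v]]],float),K,np.array(m['dist_coeffs'],float))[0,0]
    return np.array(m['R']).T@(np.array([x[0]*z,x[1]*z,z])-np.array(m['t']))
def pix(n,X):
    m=r.camera_model(n); K=np.array([[m['fx'],0,m['cx']],[0,m['fy'],m['cy']],[0,0,1]])
    return cv2.projectPoints(np.array(X,float).reshape(-1,3),cv2.Rodrigues(np.array(m['R'],float))[0],np.array(m['t'],float),K,np.array(m['dist_coeffs'],float))[0][:,0]
E
python3 - <<'E'
from h import *
np.set_printoptions(precision=4,suppress=True)
snap('scene','s0');snap('top','t0')
for n in('scene','top'):
    m=r.camera_model(n);print(n,m['fx'],m['R'],m['t'])
print(r.state(), r.grip_point_offset)
E
```

```text
pics
scene 458.4214520566455 [[ 0.6995 -0.7146  0.0077]
 [-0.5165 -0.5129 -0.6857]
 [ 0.494   0.4757 -0.7278]] [-0.2856  0.4888  0.7725]
top 521.2384656276489 [[ 0.0043 -1.      0.0033]
 [-0.9833 -0.0048 -0.1817]
 [ 0.1817 -0.0025 -0.9834]] [0.1479 0.5754 1.3327]
{'time': 0.1, 'joints': array([64.5714,  7.2378, -2.3223, 80.5221, -0.0013, 90.0004]), 'joint_vel': array([-0.0084, -0.0931,  0.0881,  0.1401, -0.039 , -0.082 ]), 'effort': array([ -0.0024, -43.691 ,  35.3603,   0.0138,  -0.0001,  -0.    ]), 'tool_pos': array([0.2253, 0.4738, 0.2306]), 'orientation': array([[-0.9031,  0.4294, -0.0006],
       [ 0.4294,  0.9031, -0.0013],
       [-0.    , -0.0014, -1.    ]]), 'contact_force': array([ 0.3087, -0.0237, -1.2345]), 'wrist_torque': array([ 0.0186,  0.0112, -0.0065]), 'gripper_force': 0.0, 'finger_gap': 0.08531512340784182} 0.0187
```

View pics/s0.png

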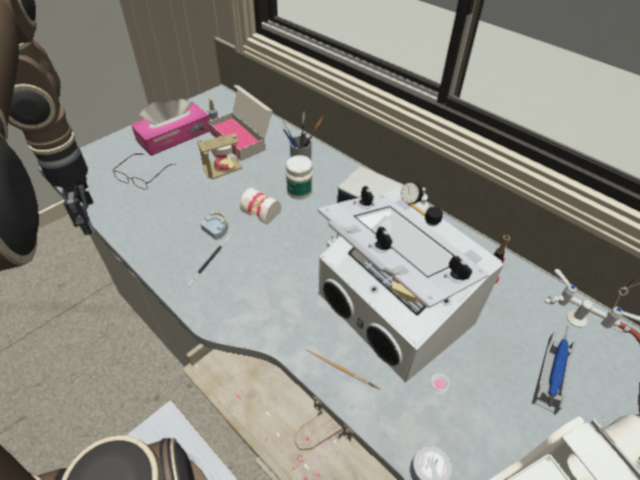

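View pics/t0.png

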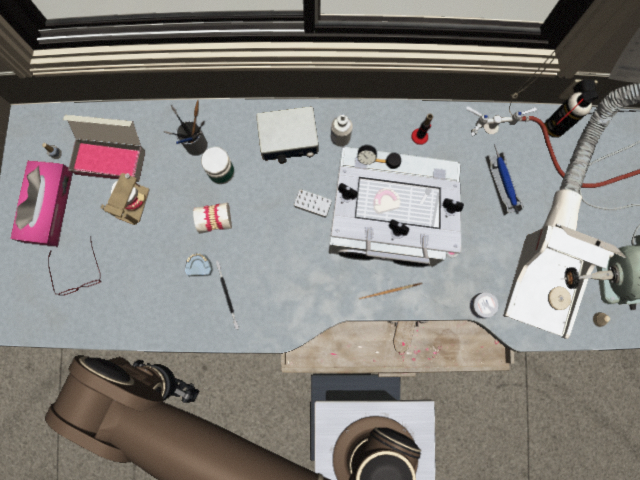

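The scene view shows the cabinet at about (410,280) with its lid ajar. In the top view the lid is at about (395,205), with knobs near (347,191), (399,229) and (453,206) and the bar near row 258. I'll enlarge both.

Run:
```python
from h import *
a=cv2.imread('pics/t0.png')[135:275,315:475];cv2.imwrite('pics/t0c.png',cv2.resize(a,None,fx=4,fy=4,interpolation=cv2.INTER_CUBIC))
a=cv2.imread('pics/s0.png')[170:380,310:510];cv2.imwrite('pics/s0c.png',cv2.resize(a,None,fx=2.8,fy=2.8,interpolation=cv2.INTER_CUBIC))
```

```text
(no output)
```

View pics/t0c.png

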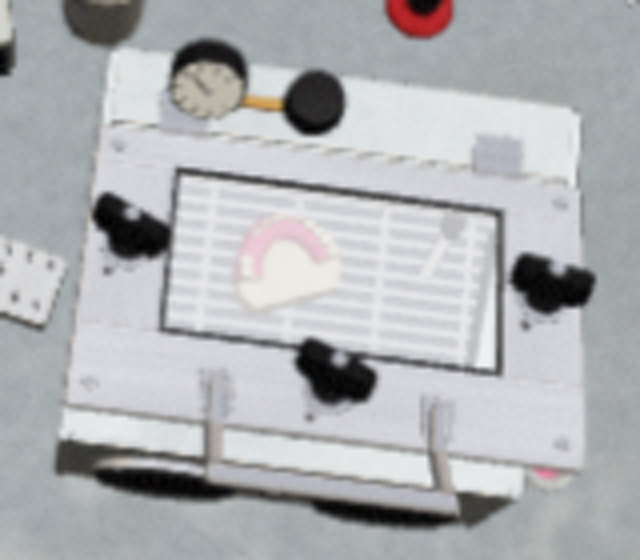

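View pics/s0c.png

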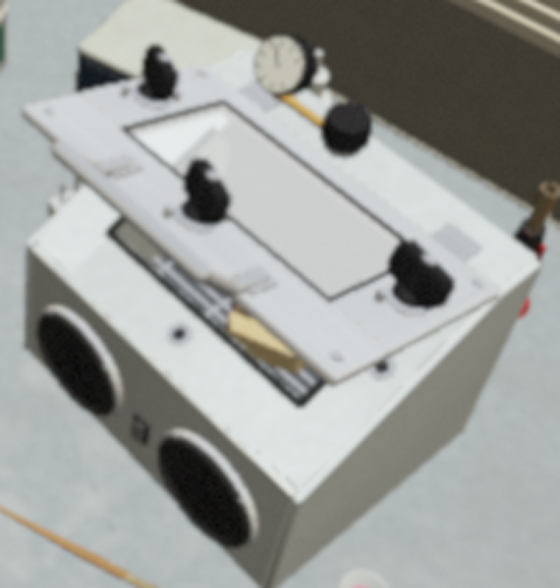

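Crops (t0c at 4x, s0c at 2.8x) show the lid corners, housing front top corners and wing bolts clearly. I'll fit the cabinet pose and lid angle to them.

```bash
cat > fit.py <<'E'
from h import *
from scipy.optimize import least_squares
np.set_printoptions(precision=4,suppress=True)
def hf(p):
    c,s=np.cos(p[2]),np.sin(p[2]); Rz=np.array([[c,-s,0],[s,c,0],[0,0,1]])
    return Rz,np.array([p[0],p[1],0])
def cab(p,X): R,t=hf(p); return R@np.array(X)+t
def lid(p,X,a=None):
    a=np.radians(24)-(p[3] if a is None else a)   # lid x axis: up at 24deg - opening
    c,s=np.cos(a),np.sin(a); L=np.array([[c,0,-s],[0,1,0],[s,0,c]])
    return cab(p,np.array([.0586,0,.227])+L@np.array(X))
E
cat > f1.py <<'E'
from fit import *
T=lambda u,v:(u/4+315,v/4+135); S=lambda u,v:(u/2.8+310,v/2.8+170)
O=[('top',lid,(-.19,.145,.01),T(65,405)),('top',lid,(-.19,-.145,.01),T(582,468)),
('top',lid,(-.238,.062,.04),T(208,470)),('top',lid,(-.238,-.062,.04),T(457,508)),
('top',cab,(.115,.145,.227),T(112,47)),('top',cab,(.115,-.145,.227),T(581,112)),
('scene',cab,(-.115,-.145,.15),S(298,503)),('scene',cab,(-.115,.145,.15),S(33,246)),
('scene',lid,(-.19,-.145,.01),S(333,379))]
f=lambda p:np.concatenate([pix(n,g(p,X))[0]-np.array(q) for n,g,X,q in O])
s=least_squares(f,[.45,-.05,-.1,.4],loss='soft_l1');print(s.x,s.fun.reshape(-1,2))
np.save('pose.npy',s.x)
d=np.load('pics/t0.npz')['d'];p=s.x
R,t=hf(p)
for n,u,v in[('L',132,232),('F',337,372),('R',552,283),('lidL',110,300),('lidF',200,345),('lidR',540,400),('bar',330,490),('lidbk',330,165)]:
    U,V=[int(round(x)) for x in T(u,v)]; X=w('top',d,U,V,1)
    a=np.radians(24)-p[3]; q=R.T@(X-t)-np.array([.0586,0,.227]);c,s_=np.cos(a),np.sin(a)
    print(n,X,'lidframe',[c*q[0]+s_*q[2],q[1],-s_*q[0]+c*q[2]])
print('bar now',lid(p,(-.238,0,.04)),'shut',lid(p,(-.238,0,.04),0))
E
python3 f1.py
```

```text
[ 0.6374 -0.0347 -0.1301  0.7365] [[-0.7517 -0.7948]
 [ 0.7072  0.948 ]
 [ 1.1446  1.1445]
 [-2.6053 -0.5589]
 [-0.7125 -0.3494]
 [ 0.7878 -0.3325]
 [-0.091   0.6038]
 [-3.8634 -2.3433]
 [ 1.3987  0.2289]]
L [0.6365 0.0851 0.2894] lidframe [np.float64(-0.09073081833624713), np.float64(0.11872504329748189), np.float64(0.03585226581573329)]
F [ 0.5514 -0.0228  0.3176] lidframe [np.float64(-0.1664388424779967), np.float64(0.0006277929134949085), np.float64(0.04064719333797471)]
R [ 0.6082 -0.1509  0.2903] lidframe [np.float64(-0.08856647482946153), np.float64(-0.11896684584764838), np.float64(0.03754851357603477)]
lidL [0.6008 0.098  0.275 ] lidframe [np.float64(-0.12144581779237841), np.float64(0.12689563398735085), np.float64(0.010635292856396326)]
lidF [0.5747 0.047  0.2799] lidframe [np.float64(-0.14126118788549746), np.float64(0.07291025739744701), np.float64(0.009222682980415065)]
lidR [ 0.5435 -0.1432  0.2822] lidframe [np.float64(-0.14795903887162762), np.float64(-0.11975260874786396), np.float64(0.009427244275824788)]
bar [ 0.4821 -0.0151  0.3435] lidframe [np.float64(-0.24072571187701655), np.float64(-0.0006351223402982295), np.float64(0.04352488882339235)]
lidbk [ 0.6927 -0.0363  0.2401] lidframe [np.float64(-0.007421285743834645), np.float64(0.00559072470177204), np.float64(0.011381945296444004)]
bar now [ 0.4837 -0.0146  0.3393] shut [ 0.4638 -0.012   0.1667]
```

Fit residuals are about 1-2 px, and the lid-plane heights (about 10 mm) and knob heights (about 36-40 mm) match the spec. The lid is about 0.74 rad open. I'll move above the bar with the fingers shut.

```bash
python3 -m inch '[{"hand":0.5,"dp":[0.02,-0.038,0.02],"roll":3},{"hand":1,"dp":[0.04,-0.076,0.04],"roll":6},{"hand":1,"dp":[0.06,-0.114,0.06],"roll":9},{"hand":1,"dp":[0.08,-0.152,0.08],"roll":12},{"hand":1,"dp":[0.1,-0.19,0.1],"roll":15},{"hand":1,"dp":[0.12,-0.228,0.12],"roll":18},{"hand":1,"dp":[0.14,-0.266,0.14],"roll":18},{"hand":1,"dp":[0.16,-0.304,0.16],"roll":18}]'
python3 -m inch '[{"hand":1,"dp":[0.02,-0.04,0],"roll":0},{"hand":1,"dp":[0.04,-0.08,0],"roll":0},{"hand":1,"dp":[0.06,-0.12,0],"roll":0},{"hand":1,"dp":[0.08,-0.16,0],"roll":0},{"hand":1,"dp":[0.096,-0.187,-0.01],"roll":0},{"hand":1,"dp":[0.096,-0.187,-0.02],"roll":0}]'
python3 - <<'E'
from fit import *
p=np.load('pose.npy')
for a in[.7365,.6,.5,.4,.3,.2,.1,0]:print(a,lid(p,(-.238,0,.04),a)+[0,0,.006])
for n,x,y in[('F',-.1664,0),('L',-.09,.1187),('R',-.09,-.1187)]:print(n,lid(p,(x,y,.037),0))
E
```

```text
time: 0.9
tool_pos: [0.3857, 0.1684, 0.392]
orientation: [[-0.992, 0.129, -0.0], [0.129, 0.992, -0.0], [0.0, -0.0, -1.0]]
contact_force: [2.0, 0.6, 0.7]
finger_gap: -0.0003
gripper_force: 0.0
time: 1.5
tool_pos: [0.483, -0.02, 0.3697]
orientation: [[-0.991, 0.134, -0.001], [0.134, 0.991, -0.001], [0.001, -0.001, -1.0]]
contact_force: [-0.5, 0.9, 0.2]
finger_gap: 0.0
gripper_force: 0.0
0.7365 [ 0.4837 -0.0146  0.3453]
0.6 [ 0.4705 -0.0129  0.3152]
0.5 [ 0.4635 -0.012   0.2922]
0.4 [ 0.4588 -0.0114  0.2685]
0.3 [ 0.4564 -0.0111  0.2445]
0.2 [ 0.4565 -0.0111  0.2204]
0.1 [ 0.4589 -0.0114  0.1964]
0 [ 0.4638 -0.012   0.1727]
F [ 0.5298 -0.0207  0.1931]
L [0.6144 0.088  0.2242]
R [ 0.5836 -0.1474  0.2242]
```

```bash
python3 -m inch '[{"hand":1,"dp":[0,0.004,-0.015],"roll":0},{"hand":1,"dp":[0,0.006,-0.025],"roll":0},{"hand":1,"dp":[-0.006,0.006,-0.038],"roll":0},{"hand":1,"dp":[-0.011,0.006,-0.05],"roll":0},{"hand":1,"dp":[-0.015,0.007,-0.062],"roll":0},{"hand":1,"dp":[-0.019,0.007,-0.075],"roll":0},{"hand":1,"dp":[-0.022,0.007,-0.088],"roll":0},{"hand":1,"dp":[-0.024,0.007,-0.1],"roll":0}]'
python3 -m inch '[{"hand":1,"dp":[-0.002,0,-0.012],"roll":0},{"hand":1,"dp":[-0.003,0,-0.024],"roll":0},{"hand":1,"dp":[-0.003,0,-0.036],"roll":0},{"hand":1,"dp":[-0.003,0,-0.048],"roll":0},{"hand":1,"dp":[-0.002,0,-0.06],"roll":0},{"hand":1,"dp":[0,0,-0.072],"roll":0},{"hand":1,"dp":[0.001,0,-0.082],"roll":0},{"hand":1,"dp":[0.002,0,-0.09],"roll":0}]'
python3 -m inch '[{"hand":1,"dp":[0.001,0,-0.004],"roll":0},{"hand":1,"dp":[0.002,0,-0.008],"roll":0},{"hand":1,"dp":[0.002,0,-0.008],"roll":0}]'
```

```text
time: 2.3
tool_pos: [0.4568, -0.0094, 0.2709]
orientation: [[-0.992, 0.128, -0.0], [0.128, 0.992, 0.0], [0.0, 0.0, -1.0]]
contact_force: [-0.0, 1.1, 1.2]
finger_gap: 0.0001
gripper_force: 0.7
time: 3.1
tool_pos: [0.4598, -0.01, 0.1804]
orientation: [[-0.992, 0.129, 0.0], [0.129, 0.992, -0.0], [-0.0, -0.0, -1.0]]
contact_force: [0.0, -0.1, 1.6]
finger_gap: -0.0
gripper_force: 0.7
time: 3.4
tool_pos: [0.4614, -0.0098, 0.1732]
orientation: [[-0.992, 0.129, -0.0], [0.129, 0.992, 0.0], [0.0, 0.0, -1.0]]
contact_force: [-0.5, 0.2, 0.7]
finger_gap: 0.0001
gripper_force: 0.0
```

```bash
python3 -m inch '[{"hand":1,"dp":[0,0,-0.003],"roll":0},{"hand":1,"dp":[0,0,-0.005],"roll":0},{"hand":1,"dp":[0,0,-0.005],"roll":0}]'
```

```text
time: 3.7
tool_pos: [0.4618, -0.0098, 0.1723]
orientation: [[-0.992, 0.129, 0.004], [0.129, 0.992, 0.0], [-0.004, 0.001, -1.0]]
contact_force: [-11.4, -0.2, 26.0]
finger_gap: -0.0
gripper_force: 13.1
```

```bash
python3 -m inch '[{"hand":1,"dp":[0,0,0.025],"roll":0},{"hand":0.5,"dp":[-0.02,0,0.07],"roll":8},{"hand":0.5,"dp":[-0.04,0,0.11],"roll":16},{"hand":0.5,"dp":[-0.08,0,0.13],"roll":24},{"hand":0.5,"dp":[-0.11,0,0.13],"roll":32},{"hand":0.5,"dp":[-0.14,0,0.13],"roll":40},{"hand":0.5,"dp":[-0.14,0,0.13],"roll":48}]'
python3 - <<'E'
from fit import *
p,d=snap('top','t1');snap('scene','s1')
a=p[140:280,315:475,::-1];b=cv2.imread('pics/s1.png')[170:380,310:510]
A=cv2.resize(a,(640,560),interpolation=cv2.INTER_CUBIC)
cv2.imwrite('pics/t1c.png',A)
print(r.state()['joints'])
E
```

```text
time: 4.4
tool_pos: [0.3187, -0.0098, 0.2994]
orientation: [[-0.756, -0.655, 0.002], [-0.655, 0.756, 0.0], [-0.002, -0.001, -1.0]]
contact_force: [0.2, 0.4, 0.2]
finger_gap: 0.0426
gripper_force: 0.0
[ -1.7593 -14.2148 -13.6808  90.4146   0.0121 -42.3511]
```

View pics/t1c.png

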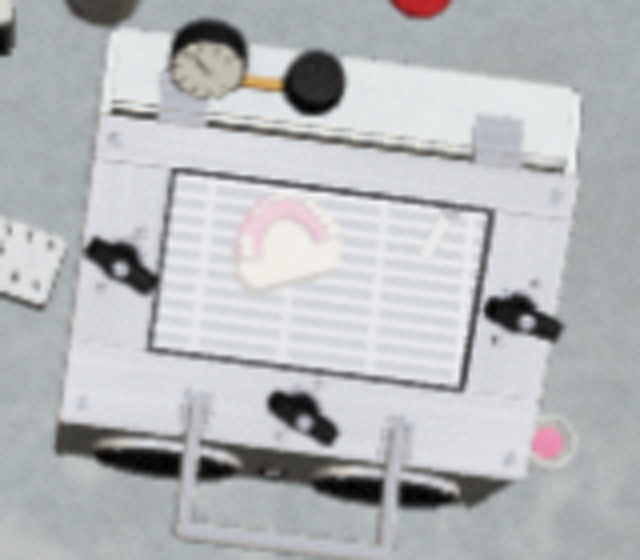

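The lid is shut. Wing tips in the crop are left (90,248)-(155,285), right (487,312)-(562,330) and front (270,395)-(335,437). I'll convert these to axis positions and angles.

```bash
cat > k.py <<'E'
from fit import *
p=np.load('pose.npy')
def inv(uv,z=.0435):
    return least_squares(lambda q:pix('top',lid(p,(q[0],q[1],z),0))[0]-uv,[-.1,0]).x
def knobs(D,o=(315,140)):
    for n,a,b,c in D:
        P=[inv(np.array(q)/4+o) for q in(a,b,c)]; d=P[1]-P[0]; # a=left(+y) end
        th=np.arctan2(-d[0],-d[1]); 
        print(n,'lid xy',P[2],(P[0]+P[1])/2,'len',np.hypot(*d),'theta',th)
E
python3 - <<'E'
from k import *
knobs([('L',(90,248),(155,285),(122,267)),('R',(487,312),(562,330),(523,320)),('F',(270,395),(335,437),(303,417))])
E
```

```text
L lid xy [-0.0823  0.1191] [-0.0819  0.1188] len 0.04379752599385779 theta 0.3892242367554349
R lid xy [-0.0816 -0.118 ] [-0.0821 -0.1191] len 0.04588792007596101 theta 0.09922969226319164
F lid xy [-0.157   0.0007] [-0.1564  0.0011] len 0.046611767163738806 theta 0.4447364129039343
```

Run:
```python
from k import *
for X in[(-.238,.062,.04),(-.238,-.062,.04),(-.19,.145,.01),(-.19,-.145,.01),(0,.145,.01),(0,-.145,.01)]:print(X,(pix('top',lid(p,X,0))[0]-[315,140])*4)
for n,x,y,th in[('F',-.158,0,.44),('L',-.0835,.119,.389),('R',-.0835,-.119,.1)]:
    print(n,lid(p,(x,y,.037),0)-[0,0,.0115],'yaw',90+90+np.degrees(p[2])-np.degrees(np.arctan(np.tan(th)/np.cos(np.radians(24)))))
print('yaw end',90+np.degrees(p[2]))
```

```text
(-0.238, 0.062, 0.04) [180.7175 531.4941]
(-0.238, -0.062, 0.04) [384.0353 558.4677]
(-0.19, 0.145, 0.01) [ 56.0149 424.5871]
(-0.19, -0.145, 0.01) [524.3317 487.0748]
(0, 0.145, 0.01) [ 97.242  115.6928]
(0, -0.145, 0.01) [580.8539 181.5746]
F [ 0.5374 -0.0217  0.185 ] yaw 145.27996957567908
L [0.6204 0.0875 0.2153] yaw 148.37887936468618
R [ 0.5895 -0.1485  0.2153] yaw 166.2758621026185
yaw end 82.54353499841653
```

The reprojected corners match the picture to within about 2 px. I'll go to the front bolt.

```bash
python3 -m inch '[{"hand":0.5,"dp":[0.048,-0.002,0],"roll":4},{"hand":0.5,"dp":[0.096,-0.004,0],"roll":8},{"hand":0.5,"dp":[0.144,-0.008,0],"roll":12},{"hand":0.5,"dp":[0.19,-0.01,0],"roll":14},{"hand":0.5,"dp":[0.218,-0.012,-0.02],"roll":14},{"hand":0.5,"dp":[0.218,-0.012,-0.05],"roll":14},{"hand":0.5,"dp":[0.218,-0.012,-0.075],"roll":14},{"hand":0.5,"dp":[0.218,-0.012,-0.075],"roll":14}]'
```

```text
time: 5.3
tool_pos: [0.5383, -0.0217, 0.2188]
orientation: [[-0.582, -0.813, -0.007], [-0.813, 0.582, 0.0], [0.004, 0.006, -1.0]]
contact_force: [-1.3, 0.1, -0.6]
finger_gap: 0.0426
gripper_force: 0.0
```

```bash
python3 -m inch '[{"hand":0.5,"dp":[0,0,-0.018],"roll":0},{"hand":0.5,"dp":[0,0,-0.034],"roll":0},{"hand":0.5,"dp":[0,0,-0.036],"roll":0},{"hand":0.5,"dp":[0,0,-0.036],"roll":0}]' 20
python3 -m inch '[{"hand":0.9,"dp":[0,0,0],"roll":0},{"hand":0.9,"dp":[0,0,0],"roll":0},{"hand":0.9,"dp":[0,0,0],"roll":0},{"hand":0.9,"dp":[0,0,0],"roll":0}]' 20
```

```text
time: 5.7
tool_pos: [0.5397, -0.0218, 0.1882]
orientation: [[-0.581, -0.814, 0.0], [-0.814, 0.581, 0.0], [-0.0, -0.0, -1.0]]
contact_force: [-0.6, 0.3, 0.0]
finger_gap: 0.0424
gripper_force: 0.0
time: 6.1
tool_pos: [0.5381, -0.02, 0.189]
orientation: [[-0.579, -0.815, -0.001], [-0.815, 0.579, 0.004], [-0.003, 0.003, -1.0]]
contact_force: [-7.7, 8.1, 6.6]
finger_gap: 0.0157
gripper_force: 18.4
```

```bash
python3 -m inch '[{"hand":0.9,"dp":[-0.002,0.001,0],"roll":-4},{"hand":0.9,"dp":[-0.002,0.001,0],"roll":-9},{"hand":0.9,"dp":[-0.002,0.001,0],"roll":-14},{"hand":0.9,"dp":[-0.002,0.001,0],"roll":-19},{"hand":0.9,"dp":[-0.002,0.001,0],"roll":-24},{"hand":0.9,"dp":[-0.002,0.001,-0.001],"roll":-29},{"hand":0.9,"dp":[-0.002,0.001,-0.001],"roll":-34},{"hand":0.9,"dp":[-0.002,0.001,-0.001],"roll":-34}]'; python3 -c "
from bench import r;print(r.state()['wrist_torque'])"
```

```text
time: 6.9
tool_pos: [0.5377, -0.0202, 0.1885]
orientation: [[-0.937, -0.35, 0.002], [-0.35, 0.937, 0.001], [-0.003, 0.0, -1.0]]
contact_force: [-3.4, 2.8, 6.1]
finger_gap: 0.0127
gripper_force: 19.5
[ 0.47936697  0.53435305 -0.02892601]
```

```bash
python3 -m inch '[{"hand":0.9,"dp":[0,0,0],"roll":-5},{"hand":0.9,"dp":[0,0,-0.001],"roll":-10},{"hand":0.9,"dp":[0,0,-0.001],"roll":-15},{"hand":0.9,"dp":[0,0,-0.001],"roll":-20},{"hand":0.9,"dp":[0,0,-0.002],"roll":-25},{"hand":0.9,"dp":[0,0,-0.002],"roll":-29},{"hand":0.9,"dp":[0,0,-0.002],"roll":-32},{"hand":0.9,"dp":[0,0,-0.002],"roll":-32}]'; python3 -c "
from bench import r;print(r.state()['wrist_torque'])"
```

```text
time: 7.7
tool_pos: [0.5381, -0.0197, 0.1871]
orientation: [[-0.98, 0.197, 0.004], [0.197, 0.98, 0.002], [-0.003, 0.003, -1.0]]
contact_force: [-3.2, 3.5, 10.8]
finger_gap: 0.0114
gripper_force: 30.8
[0.84267535 0.55014008 0.66536114]
```

```bash
python3 -m inch '[{"hand":0.5,"dp":[0,0,0],"roll":4},{"hand":0.5,"dp":[0,0,0],"roll":4},{"hand":0.5,"dp":[0,0,0.04],"roll":8},{"hand":0.5,"dp":[0,0,0.08],"roll":16},{"hand":0.5,"dp":[0.02,0.02,0.1],"roll":24},{"hand":0.5,"dp":[0.04,0.05,0.1],"roll":32},{"hand":0.5,"dp":[0.06,0.08,0.1],"roll":40},{"hand":0.5,"dp":[0.082,0.107,0.1],"roll":48}]'
python3 -m inch '[{"hand":0.5,"dp":[0,0,0],"roll":8},{"hand":0.5,"dp":[0,0,-0.01],"roll":16},{"hand":0.5,"dp":[0,0,-0.02],"roll":22},{"hand":0.5,"dp":[0,0,-0.02],"roll":22}]'
```

```text
time: 8.5
tool_pos: [0.6202, 0.0873, 0.2852]
orientation: [[-0.801, -0.599, 0.001], [-0.599, 0.801, 0.0], [-0.001, -0.001, -1.0]]
contact_force: [0.8, -0.1, 0.8]
finger_gap: 0.0426
gripper_force: 0.0
time: 8.9
tool_pos: [0.6191, 0.0862, 0.2631]
orientation: [[-0.522, -0.853, -0.002], [-0.853, 0.522, -0.0], [0.001, 0.002, -1.0]]
contact_force: [-1.1, 0.1, 0.2]
finger_gap: 0.0428
gripper_force: 0.0
```

```bash
python3 -m inch '[{"hand":0.5,"dp":[0,0.001,-0.02],"roll":0},{"hand":0.5,"dp":[0,0.001,-0.036],"roll":0},{"hand":0.5,"dp":[0,0.001,-0.045],"roll":0},{"hand":0.5,"dp":[0,0.001,-0.045],"roll":0},{"hand":0.9,"dp":[0,0.001,-0.045],"roll":0},{"hand":0.9,"dp":[0,0.001,-0.045],"roll":0},{"hand":0.9,"dp":[0,0.001,-0.045],"roll":0},{"hand":0.9,"dp":[0,0.001,-0.045],"roll":0}]' 20
```

```text
time: 9.7
tool_pos: [0.6202, 0.0869, 0.2205]
orientation: [[-0.522, -0.853, 0.003], [-0.853, 0.522, -0.0], [-0.001, -0.002, -1.0]]
contact_force: [1.0, -1.7, 4.1]
finger_gap: 0.0154
gripper_force: 19.3
```

```bash
python3 -m inch '[{"hand":0.9,"dp":[0,0,0],"roll":-5},{"hand":0.9,"dp":[0,0,0],"roll":-10},{"hand":0.9,"dp":[0,0,0],"roll":-15},{"hand":0.9,"dp":[0,0,-0.001],"roll":-20},{"hand":0.9,"dp":[0,0,-0.001],"roll":-25},{"hand":0.9,"dp":[0,0,-0.001],"roll":-30},{"hand":0.9,"dp":[0,0,-0.001],"roll":-35},{"hand":0.9,"dp":[0,0,-0.001],"roll":-38}]'
python3 -m inch '[{"hand":0.9,"dp":[0,0,0],"roll":-5},{"hand":0.9,"dp":[0,0,-0.001],"roll":-10},{"hand":0.9,"dp":[0,0,-0.001],"roll":-15},{"hand":0.9,"dp":[0,0,-0.001],"roll":-20},{"hand":0.9,"dp":[0,0,-0.002],"roll":-25},{"hand":0.9,"dp":[0,0,-0.002],"roll":-29},{"hand":0.9,"dp":[0,0,-0.002],"roll":-32},{"hand":0.9,"dp":[0,0,-0.002],"roll":-32}]'; python3 -c "
from bench import r;print(r.state()['wrist_torque'])"
```

```text
time: 10.5
tool_pos: [0.6185, 0.0884, 0.2193]
orientation: [[-0.937, -0.35, -0.001], [-0.35, 0.937, 0.003], [-0.0, 0.003, -1.0]]
contact_force: [-4.8, 3.9, 5.7]
finger_gap: 0.0131
gripper_force: 19.2
time: 11.3
tool_pos: [0.6188, 0.0908, 0.218]
orientation: [[-0.981, 0.195, 0.001], [0.195, 0.981, 0.007], [0.001, 0.007, -1.0]]
contact_force: [-4.8, 10.8, 7.5]
finger_gap: 0.0115
gripper_force: 30.4
[2.11586383 0.62118177 0.73219429]
```

```bash
python3 -m inch '[{"hand":0.5,"dp":[0,0.002,0],"roll":4},{"hand":0.5,"dp":[0,0.002,0],"roll":4},{"hand":0.5,"dp":[0,0.002,0.04],"roll":12},{"hand":0.5,"dp":[0,0,0.07],"roll":20},{"hand":0.5,"dp":[-0.005,-0.04,0.08],"roll":28},{"hand":0.5,"dp":[-0.01,-0.08,0.08],"roll":36},{"hand":0.5,"dp":[-0.015,-0.12,0.08],"roll":44},{"hand":0.5,"dp":[-0.02,-0.16,0.08],"roll":52}]'
python3 -m inch '[{"hand":0.5,"dp":[-0.005,-0.04,0],"roll":8},{"hand":0.5,"dp":[-0.009,-0.074,0],"roll":16},{"hand":0.5,"dp":[-0.009,-0.074,-0.01],"roll":24},{"hand":0.5,"dp":[-0.009,-0.074,-0.02],"roll":32},{"hand":0.5,"dp":[-0.009,-0.074,-0.03],"roll":36},{"hand":0.5,"dp":[-0.009,-0.074,-0.03],"roll":36}]'
```

```text
time: 12.1
tool_pos: [0.599, -0.0743, 0.2963]
orientation: [[-0.757, -0.654, -0.0], [-0.654, 0.757, 0.0], [-0.0, 0.0, -1.0]]
contact_force: [1.0, -0.5, 1.2]
finger_gap: 0.043
gripper_force: 0.0
time: 12.7
tool_pos: [0.5897, -0.147, 0.2647]
orientation: [[-0.234, -0.972, -0.003], [-0.972, 0.234, 0.001], [-0.0, 0.003, -1.0]]
contact_force: [-0.8, -0.2, 0.7]
finger_gap: 0.0424
gripper_force: 0.0
```

```bash
python3 -m inch '[{"hand":0.5,"dp":[0,0,-0.02],"roll":0},{"hand":0.5,"dp":[0,0,-0.036],"roll":0},{"hand":0.5,"dp":[0,0,-0.045],"roll":0},{"hand":0.5,"dp":[0,0,-0.045],"roll":0},{"hand":0.9,"dp":[0,0,-0.045],"roll":0},{"hand":0.9,"dp":[0,0,-0.045],"roll":0},{"hand":0.9,"dp":[0,0,-0.045],"roll":0},{"hand":0.9,"dp":[0,0,-0.045],"roll":0}]' 20
```

```text
time: 13.5
tool_pos: [0.5916, -0.1472, 0.2226]
orientation: [[-0.233, -0.973, 0.003], [-0.973, 0.233, -0.001], [0.0, -0.004, -1.0]]
contact_force: [4.1, -1.8, 2.1]
finger_gap: 0.0159
gripper_force: 19.0
```

Yaw 166.5°; I'll turn it to about 79°.

```bash
python3 -m inch '[{"hand":0.9,"dp":[0,0,0],"roll":-5},{"hand":0.9,"dp":[0,0,0],"roll":-11},{"hand":0.9,"dp":[0,0,0],"roll":-17},{"hand":0.9,"dp":[0,0,-0.001],"roll":-23},{"hand":0.9,"dp":[0,0,-0.002],"roll":-29},{"hand":0.9,"dp":[0,0,-0.002],"roll":-35},{"hand":0.9,"dp":[0,0,-0.002],"roll":-41},{"hand":0.9,"dp":[0,0,-0.002],"roll":-46}]'
python3 -m inch '[{"hand":0.9,"dp":[0,0,0],"roll":-6},{"hand":0.9,"dp":[0,0,-0.001],"roll":-12},{"hand":0.9,"dp":[0,0,-0.001],"roll":-18},{"hand":0.9,"dp":[0,0,-0.001],"roll":-24},{"hand":0.9,"dp":[0,0,-0.002],"roll":-30},{"hand":0.9,"dp":[0,0,-0.002],"roll":-36},{"hand":0.9,"dp":[0,0,-0.002],"roll":-42},{"hand":0.9,"dp":[0,0,-0.002],"roll":-42}]'; python3 -c "
from bench import r;print(r.state()['wrist_torque'])"
```

```text
time: 14.3
tool_pos: [0.5913, -0.1478, 0.2217]
orientation: [[-0.863, -0.505, 0.004], [-0.505, 0.863, -0.003], [-0.002, -0.004, -1.0]]
contact_force: [1.0, -2.0, 7.3]
finger_gap: 0.0136
gripper_force: 19.1
time: 15.1
tool_pos: [0.5911, -0.1471, 0.2196]
orientation: [[-0.98, 0.199, 0.004], [0.199, 0.98, -0.001], [-0.004, -0.0, -1.0]]
contact_force: [0.8, -1.3, 8.2]
finger_gap: 0.0109
gripper_force: 29.3
[-0.23322112 -0.31995724  0.67027899]
```

Release, retreat and check.

```bash
python3 -m inch '[{"hand":0.5,"dp":[0,0,0],"roll":4},{"hand":0.5,"dp":[0,0,0],"roll":4},{"hand":0.5,"dp":[0,0,0.04],"roll":4},{"hand":0.5,"dp":[0,0,0.08],"roll":4},{"hand":0.5,"dp":[-0.04,0.02,0.1],"roll":4},{"hand":0.5,"dp":[-0.08,0.04,0.1],"roll":4},{"hand":0.5,"dp":[-0.12,0.06,0.1],"roll":4},{"hand":0.5,"dp":[-0.16,0.08,0.1],"roll":4}]'
python3 -m inch '[{"hand":0.5,"dp":[-0.04,0.02,0],"roll":0},{"hand":0.5,"dp":[-0.08,0.04,0],"roll":0},{"hand":0.5,"dp":[-0.1,0.05,0],"roll":0},{"hand":0.5,"dp":[-0.1,0.05,0],"roll":0}]'
python3 - <<'E'
from fit import *
p,d=snap('top','t2')
cv2.imwrite('pics/t2c.png',cv2.resize(p[140:280,315:475,::-1],(640,560),interpolation=cv2.INTER_CUBIC))
snap('scene','s2')
E
```

```text
time: 15.9
tool_pos: [0.4285, -0.0662, 0.3171]
orientation: [[-0.991, 0.131, -0.001], [0.131, 0.991, 0.0], [0.001, 0.0, -1.0]]
contact_force: [-0.3, 1.0, 0.0]
finger_gap: 0.0428
gripper_force: 0.0
time: 16.3
tool_pos: [0.3277, -0.016, 0.3182]
orientation: [[-0.992, 0.129, 0.001], [0.129, 0.992, 0.0], [-0.001, 0.0, -1.0]]
contact_force: [-0.2, 0.0, 0.6]
finger_gap: 0.0424
gripper_force: 0.0
```

View pics/t2c.png

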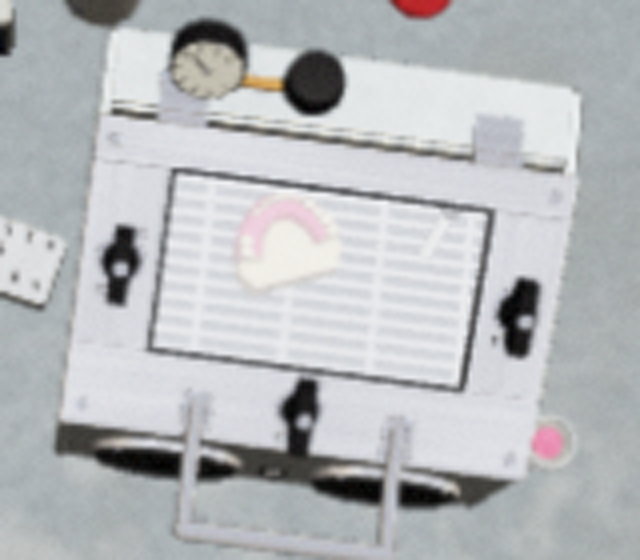

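View pics/t2.png

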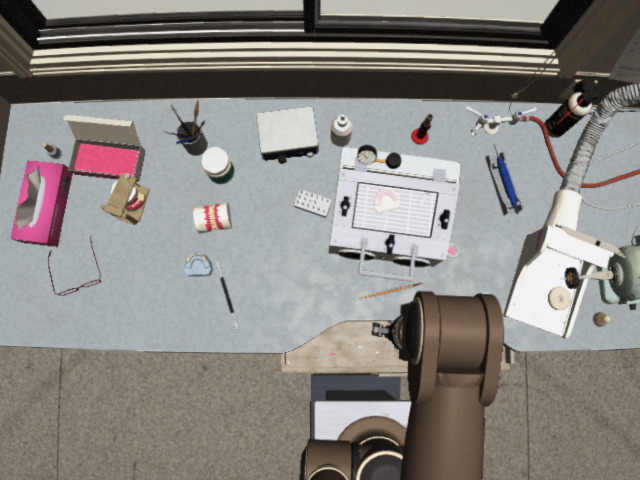

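The lid is shut and all three wings point up the slope: left (122,228)-(117,303), front (307,380)-(297,455), right (527,280)-(515,355). The bystanders are where they were. One numeric check, then I'll hand in.

Run:
```python
from k import *
knobs([('L',(117,303),(122,228),(119,266)),('R',(515,355),(527,280),(521,318)),('F',(297,455),(307,380),(302,418))])
# same wing model at stop, projected, top edge
for n,x,y in[('L',-.0835,.119),('R',-.0835,-.119),('F',-.158,0)]:
    for z in(.0425,.0165):print(n,z,[(pix('top',lid(p,(x+s*.022,y,z),0))[0]-[315,140])*4 for s in(-1,1)])
```

```text
L lid xy [-0.0819  0.1209] [-0.0817  0.1206] len 0.04445118586699688 theta -1.6403277073753262
R lid xy [-0.0806 -0.1167] [-0.0804 -0.1166] len 0.04504418950294397 theta -1.5911558555289058
F lid xy [-0.1577  0.0012] [-0.1575  0.0012] len 0.04599884752045185 theta -1.598378268663375
L 0.0425 [array([116.7409, 305.4662]), array([126.9172, 231.845 ])]
L 0.0165 [array([116.871 , 297.3212]), array([126.8361, 225.1498])]
R 0.0425 [array([517.1177, 359.336 ]), array([530.3553, 286.4086])]
R 0.0165 [array([509.2102, 350.1232]), array([522.103 , 278.6071])]
F 0.0425 [array([297.9998, 453.9873]), array([309.6013, 382.5613])]
F 0.0165 [array([294.5288, 442.9865]), array([305.8562, 372.9062])]
```

Run:
```python
from k import *
im=np.load('pics/t2.npz')['p'].astype(float)
for n,x,y in[('L',-.0835,.119),('R',-.0835,-.119),('F',-.158,0)]:
    u,v=np.round(pix('top',lid(p,(x,y,.035),0))[0]).astype(int)
    g=im[v-13:v+14,u-8:u+9].mean(2); wt=np.clip(130-g,0,100); yy,xx=np.mgrid[v-13:v+14,u-8:u+9]
    wt[(abs(yy-v)>10)]=0
    c=np.array([(wt*xx).sum(),(wt*yy).sum()])/wt.sum()
    C=np.cov(np.c_[xx.ravel(),yy.ravel()].T,aweights=wt.ravel()); e=np.linalg.eigh(C)[1][:,1]; e*=np.sign(e[1])
    A,B=inv(c+e*8),inv(c-e*8); d=B-A; print(n,c,np.arctan2(d[0],d[1])%np.pi, np.pi-np.arctan2(d[0],d[1])%np.pi)
```

```text
L [344.6391 205.325 ] 1.555865354166717 1.5857272994230762
R [444.0844 218.556 ] 1.5544591330069712 1.5871335205828219
F [389.3306 244.751 ] 1.5405384425686113 1.6010542110211818
```

```bash
python3 -c "
from bench import r;print(r.job_done())"
```

```text
the job is handed in; nothing more can be done
None
```

The lid is fully shut, all three wing bolts measured within about 0.03 rad of their stops, no bystander visibly moved, and the job was handed in at about 16 s; it returned no verdict.

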